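# Clamp the sauce canister and screw its lid home

## Robot

A 6-joint arm with a two-finger parallel gripper is mounted at the origin on the work surface. World frame = base frame: x ahead of the robot, y to its left, z up, the work surface at z = 0. Lengths are in m, angles in rad, forces in N, time in s.
With the tool pointing down it reaches from about 0.275 to 0.825 m from the base axis. Payload 4.9 kg.
Tool frame: the origin (TCP) lies at the very end of the fingers, on their centre line; the grasp point (between the pads) lies 19 mm behind it; z points along the fingers, y is the line along which they close (so a half turn about z gives the same grasp; the last joint's range is limited). The gripper opens to 85 mm and grips with 20 to 120 N. Pads are 22 mm wide; open, the fingers measure 114 mm over their backs; the gripper's body (76 mm by 85 mm) begins 54 mm behind the grasp point. The pads swing forward as they close: fully open they stand 13 mm farther back than shut.
Start: joints at [1.203, 0.326, -0.193, 1.052, 0, 1.437], TCP at [0.127, 0.535, 0.231] pointing down, gripper open.
Joint ranges: [-2.65, 2.65], [-0.97, 1.79], [-1.3, 1.35], [-1.93, 2.1], [-1.47, 1.37], [-3.14, 3.14]. Speed limits (rad/s): [2.57, 2.57, 3.14, 3.14, 3.14, 3.14].

## Interface

Orientations are given as a unit quaternion [x, y, z, w].
In Python, from rig import robot, optics gives the robot as it stands.
- The arm moves only by the tool move_arm, never from a script. Its argument "motion" is a list of rows, each an object with "slide": the shift along the tool's x, y, z in mm, a list of three; "turn": the turn, a rotation vector about the tool's x, y, z in degrees, a list of three. In form: [{"slide": [tx, ty, tz], "turn": [ax, ay, az]}, ...]. A call has 1 to 20 rows; each row is the pose to reach, as a shift and turn from the pose commanded when the call began, along the tool's axes at that moment; what a row does not reach only later rows make up. A row lasts 1/12 s, in which the tool goes at most 41.7 mm and 7.16 degrees, less where a joint would pass 70% of its speed; a pose out of reach is approached as far as the arm can. A call with a gripper value outside its range is refused whole. "claw" is the finger opening in mm, from 0 to 85.4, set as the call begins (left out, the last holds). The fingers move at their own pace and stop on an object; "force" is the grip in N (left out, the last holds). Time passes only in rows, so rows that repeat a pose let the fingers close. It gives the time, the measured TCP pose, the force, the opening and the grip force at its end, in the units of the state.
- robot.sense(): the state, without advancing time (a new reading comes with each control period).
- optics.camera(name): name is "scene" or "top" or "wrist"; returns a dict with "pixels" (400x640x3 uint8, red, green, blue), "mtx" (3x3 intrinsics, pixels), "position" and "attitude" of the camera in the world; the wrist camera has in their place "T_tool_cam" (4x4, takes a point from camera to tool coordinates, whose origin is the TCP and whose axes are the flange's). Camera axes: x right, y down, z forward; pixel columns grow to the right and rows downward; lengths in m; the calibration is good to about 2 mm. A picture is of the moment at which its call begins: read the wrist's pose just before it. There is no depth.
- robot.hand_in(): hands the job in; it is judged then, once.
The state is a dict: "time_s": time; "joint_positions": joint angles; "qd": joint speeds; "joint_efforts": joint torques, N m; "ee_pos": TCP position; "eef_rot": TCP orientation; "force": force on the tool from outside, world axes, zero at the start; "torque": the same for the moment, N m; "opening": finger opening in m; "gripper_force": force on a finger pad.
Only numpy, scipy, OpenCV 4.12 (cv2) and the standard library are available. Lean on these libraries where they do the work, as an engineer would, in place of code of your own. Each camera call takes 0.05 s, during which the arm holds its last target. There are 200 camera calls.

## Task

The lid of the leaning canister has been set on top of its thread without catching. Crank the clamp's jaw firmly onto the canister so that it is held fast, then turn the lid backwards until it drops into the thread, and then screw it forwards until it is fully home. Leave the canister clamped in its cradle and do not disturb the meal boxes and other things around.

Things in the scene. Friction and masses are not known exactly. Their poses are not given: they have to be found in the camera images.
- clamp_stand: bench clamp fixed on the table, dark board 210 x 390 x 18 mm; origin at table level, x away from the robot's side, y from fixed jaw to gear housing, z up. Its aluminium cradle leans 30 degrees: the canister sits in it near y = 0, mouth leaning to -x. Inner face of the fixed jaw: y = -46 mm. Grey housing 100 x 90 mm, 93 mm high, centred at y = 200 mm, carries the crank
- crank_axis (a point): point on the crank's upright turning axis at the height of the middle of the crank knob (135 mm above the table); axes as clamp_stand
- crank (a joint): crank angle, rad; grows clockwise seen from above and moves the jaw to the canister, 8 mm per rad; friction 0.3 N m (6 N at the knob), stays where left. The canister is caught between both jaws at about 6.4 rad; from there the sprung pad gives about 5 N per 0.1 rad up to 6.85 rad (about 23 N), then it is stiff
- knob_mid (a point): middle of the crank's upright black knob, 22 mm thick, 52 mm high (111 to 163 mm above the table), 55 mm from crank_axis; the knob spins freely on its pin, so it can be pinched from above and led round the circle without turning the hand. The crank arm's top is 109 mm above the table
- jaw: moving steel jaw plate 80 x 60 mm with a springy rubber pad, 23 mm thick together; origin in the middle of the pad's pressing face, which looks towards -y of clamp_stand; it slides along that direction
- canister: white square canister, 90 x 90 x 100 mm with a shoulder to 110 mm and a 44 mm neck, 0.55 kg, loose in the cradle; origin in the middle of its bottom, z axis along its height (leaning 30 degrees from vertical)
- lid_mid (a point): centre (half-way up) of the round black lid, 62 mm across, 36 mm high with a low moulded bar on top (adds 3 mm); its z axis is the canister's axis, pointing out of the lid's top. The lid is captive on the neck: it turns and slides along that axis but cannot come off
- lid (a joint): turn of the lid, rad: 0 = screwed home, growing counter-clockwise looking down on the lid (backwards). At the start the lid only rests on the thread at -0.2 to 0.6; forwards it meets a false end. Turned backwards it loses support at 0.9 to 1.0 and drops 10 mm by its weight unless the fingers hold it up; a wall stops it at 1.42. Once dropped it screws forwards to a stop at about 0. Friction 0.06 N m
- lid_lift (a joint): height of the lid along its axis above fully home, m: 0.015 resting on top of the thread, 0.005 after dropping into the thread, 0 fully home. In the thread it stays at 0.005 until the turn is down to about 0.9, then sinks evenly to 0 at turn 0 (about 1.8 mm of play)
- meal_a: black meal box with clear lid, 186 x 128 x 54 mm, behind the clamp stand; bystander; origin under its middle
- meal_b: black meal box like the others, lower one of a stack of two at the robot's right; bystander; origin under its middle
- meal_c: black meal box on top of meal_b; bystander; origin under its middle
- tin: food tin, 74 mm across, 110 mm high, standing beside the fixed jaw; bystander; origin under its middle
- cup: paper cup, 76 mm across the rim, 90 mm high, at the robot's left; bystander; origin under its middle
- bag: folded brown paper parcel 90 x 150 x 30 mm, at the robot's left; bystander; origin under its middle
- ladle: steel serving spoon 260 mm long lying at the robot's right; bystander

How it is judged:
By the outcome, as a careful person would: the job done as asked, in the order asked, and still so for the second after the job is handed in, with the robot touching nothing.
It also fails if it takes over 51 s, if anything falls off the work surface, if the arm or the gripper's body presses on something with over 40 N, if the wrist force passes 120 N, or if a joint passes its speed limit or range.

## Working session

There is one attempt and no reset: what is moved stays moved. The work goes in short steps, Python scripts to look and compute and a tool call to move; the robot and the scene stay as the last step left them, time stands still between calls to the robot, and variables do not carry over. Pictures are saved under pics/ and viewed, at most 11 in all, crops included, and the job is handed in when it is done.

Besides the shell and the picture viewer there is one more tool, called as name([rows], argument=value, ...), one row to a line, values as JSON. move_arm: Moves the arm, as the interface text tells. Its arguments: {"type":"object","properties":{"motion":{"type":"array","items":{"type":"object","properties":{"slide":{"type":"array","items":{"type":"number"}},"turn":{"type":"array","items":{"type":"number"}}}}},"claw":{"type":"number"},"force":{"type":"number"}},"required":["motion"]}

```bash
ls; mkdir -p pics
python3 - <<'E'
from rig import robot, optics
import cv2,numpy as np
s=robot.sense();print(s)
for n in("scene","top"):
    c=optics.camera(n);cv2.imwrite(f"pics/{n}0.png",c["pixels"][:,:,::-1]);print(n,c["mtx"],c["position"],c["attitude"])
    np.savez(f"{n}0.npz",**c)
E
```

```text
pics
{'time_s': 0.0, 'joint_positions': array([ 1.20276089e+00,  3.26916264e-01, -1.93621272e-01,  1.05200855e+00,
        4.20263203e-05,  1.43661556e+00]), 'qd': array([-0.00175585, -0.00096401,  0.00025478,  0.00035785, -0.0003725 ,
        0.00065681]), 'joint_efforts': array([-1.20253435e-05, -4.43396044e+01,  2.62443101e+01,  1.53849309e-02,
       -1.56916212e-04, -2.51518870e-06]), 'ee_pos': array([0.12719835, 0.53447031, 0.2305027 ]), 'eef_rot': array([ 1.16661052e-01,  9.93171402e-01, -8.42217233e-04, -2.37741272e-04]), 'force': array([ 0.01989818, -0.20932219, -0.35035603]), 'torque': array([-0.00480757,  0.073509  ,  0.04422576]), 'gripper_force': 0.0, 'opening': 0.08514410648377203}
scene [[450.8216746    0.         313.07509111]
 [  0.         450.8216746  200.56996493]
 [  0.           0.           1.        ]] [1.5411224  0.3441847  1.24909943] [ 0.53942561  0.75384185 -0.30736147 -0.21510789]
top [[398.71511315   0.         319.41275198]
 [  0.         398.71511315 195.96725959]
 [  0.           0.           1.        ]] [ 0.29189599 -0.01998     1.4064937 ] [-0.69610794  0.71142852 -0.06626099  0.07009055]
```

View pics/scene0.png

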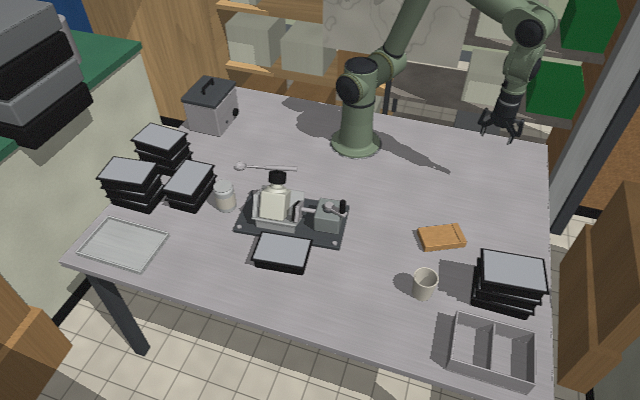

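View pics/top0.png

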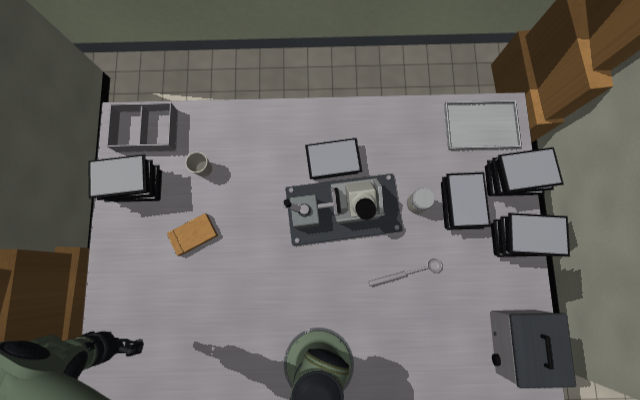

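Scene: clamp board at about (235–350, 185–245), with the lid at (277,177) and the knob at (342,205). Top: board corners near (287,188), (394,174), (402,230) and (294,244), with the lid at (366,205), crank axis near (304,209) and knob near (287,203).

```bash
cat > h.py <<'E'
import numpy as np,cv2
from scipy.spatial.transform import Rotation as R
def load(n): return dict(np.load(n))
def ray(c,uv):
    d=np.linalg.inv(c["mtx"])@[uv[0],uv[1],1.]
    return c["position"],R.from_quat(c["attitude"]).as_matrix()@d
def plane(c,uv,z):
    p,d=ray(c,uv);return p+d*(z-p[2])/d[2]
def proj(c,P):
    q=R.from_quat(c["attitude"]).as_matrix().T@(np.asarray(P)-c["position"]);q=c["mtx"]@q;return q[:2]/q[2]
def tri(c1,u1,c2,u2):
    p,d=ray(c1,u1);q,e=ray(c2,u2)
    t=np.linalg.lstsq(np.c_[d,-e],q-p,rcond=None)[0];a,b=p+d*t[0],q+e*t[1];return (a+b)/2,np.linalg.norm(a-b)
E
python3 - <<'E'
from h import *
t=load("top0.npz");s=load("scene0.npz")
a=t["pixels"][165:255,275:415,::-1];b=s["pixels"][165:255,225:365,::-1]
cv2.imwrite("pics/z.png",cv2.resize(np.vstack([a,b]),None,fx=3.3,fy=3.3,interpolation=cv2.INTER_CUBIC))
# board mask
im=t["pixels"].astype(int);g=im.max(2)
m=((g<95)).astype(np.uint8);m[:165]=0;m[255:]=0;m[:,:280]=0;m[:,410:]=0
n,l,st,ce=cv2.connectedComponentsWithStats(m)
for i in range(1,n):
    if st[i,4]>15: print(st[i],ce[i])
i=1+np.argmax(st[1:,4]);pts=np.argwhere(l==i)[:,::-1]
P=np.array([plane(t,p,.018)[:2] for p in pts]).astype(np.float32)
r=cv2.minAreaRect(P);print(r,cv2.boxPoints(r))
d=(g<45).astype(np.uint8)
for nm,c,(u0,u1,v0,v1) in (("top",t,(280,410,165,255)),("scene",s,(230,360,165,255))):
    d=np.zeros((400,640),np.uint8);d[v0:v1,u0:u1]=(c["pixels"].max(2)<40)[v0:v1,u0:u1]
    n,l,st,ce=cv2.connectedComponentsWithStats(d)
    for i in range(1,n):
        if st[i,4]>10: print(nm,st[i],ce[i])
E
```

```text
[ 284  165  121   82 5125] [346.14087805 210.32897561]
[334 188  15  27 174] [339.98850575 202.67816092]
((0.5415578484535217, -0.09574876725673676), (0.28629595041275024, 0.4123481214046478), 3.271211624145508) [[ 0.38687837  0.10192098]
 [ 0.4104079  -0.30975524]
 [ 0.6962373  -0.29341853]
 [ 0.6727078   0.1182577 ]]
top [308 165  54  15 151] [333.38410596 173.81456954]
top [382 186  15  20  98] [387.23469388 195.71428571]
top [334 188   7  25  83] [337.40963855 200.40963855]
top [284 199   7   8  40] [287.075 202.75 ]
top [356 199  20  22 336] [365.43452381 208.9077381 ]
top [317 200   6   4  11] [318.63636364 201.63636364]
top [318 208  12   7  41] [324.07317073 210.53658537]
top [319 214  13   6  35] [325.2        217.05714286]
scene [269 170  17  14 198] [276.8030303 176.8989899]
scene [292 201   7  20  38] [293.71052632 210.97368421]
scene [340 200   5  14  63] [342.03174603 206.58730159]
scene [256 234   5  12  14] [258.35714286 239.14285714]
scene [307 239   6  16  23] [309.52173913 245.82608696]
```

View pics/z.png

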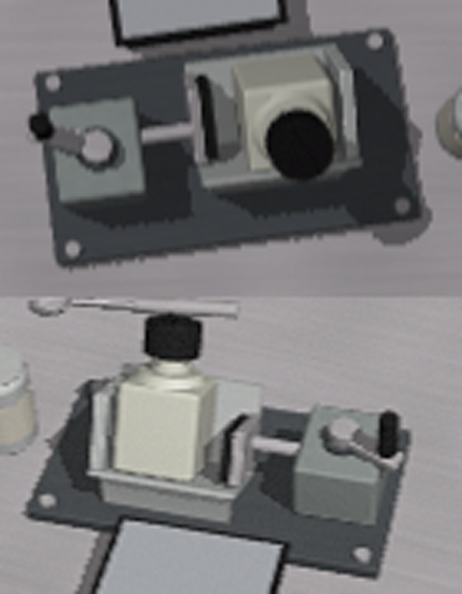

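Run:
```python
from h import *
t=load("top0.npz");s=load("scene0.npz")
Q=[plane(t,p,.018) for p in ((291.1,189.8),(388.9,177.1),(397.1,227.1),(296.8,240.2))]
Q=np.array(Q);print("screws",Q.round(4),Q.mean(0))
ydir=(Q[0]-Q[1]+Q[3]-Q[2])[:2];print("len",np.linalg.norm(ydir)/2, "yaw(y axis)",np.degrees(np.arctan2(-ydir[0],ydir[1])))
xd=(Q[0]-Q[3]+Q[1]-Q[2])[:2];print(np.linalg.norm(xd)/2,np.degrees(np.arctan2(xd[1],xd[0])))
for n,a,b in (("knob",(287.1,202.75),(342,206.6)),("lid",(365.6,208.9),(276.8,176.9)),("hub",(304.7,209.5),(328.9,206.2))):
    print(n,tri(t,a,s,b))
yaw=np.arctan2(-ydir[0],ydir[1]);
for z in (.1,.115):print("hub@",z,plane(t,(304.7,209.5),z),plane(s,(328.9,206.2),z))
print("knob",plane(t,(287.1,202.75),.14))
```

```text
screws [[ 0.5882  0.085   0.018 ]
 [ 0.6267 -0.2652  0.018 ]
 [ 0.4467 -0.284   0.018 ]
 [ 0.4087  0.0665  0.018 ]] [ 0.51756339 -0.09943161  0.018     ]
len 0.3525069483794594 yaw(y axis) 6.231033926703445
0.18065442600806253 5.923872343643841
knob (array([0.52056665, 0.0887034 , 0.13614811]), np.float64(0.0013651363449684844))
lid (array([ 0.48906401, -0.16017691,  0.17193814]), np.float64(0.0011941141669921922))
hub (array([0.5022555 , 0.03513848, 0.10170052]), np.float64(0.002142242774386146))
hub@ 0.1 [0.50282967 0.0341806  0.1       ] [0.50042174 0.03571209 0.1       ]
hub@ 0.115 [0.50040792 0.03355877 0.115     ] [0.51400673 0.0397388  0.115     ]
knob [0.51968887 0.08902928 0.14      ]
```

```bash
cat >> h.py <<'E'
def slide(s,target,Rt=None):
    "tool-frame shift (mm) and turn (deg) from measured state to world target"
    M=R.from_quat(s["eef_rot"]);sl=M.inv().apply(np.asarray(target)-s["ee_pos"])*1000
    tu=None if Rt is None else np.degrees((M.inv()*Rt).as_rotvec())
    return sl.round(1),None if tu is None else tu.round(2)
DOWN=R.from_matrix(np.array([[-1,0,0],[0,1,0],[0,0,-1.]]))
E
python3 - <<'E'
from h import *
from rig import robot
s=robot.sense()
for z in (.21,.12):print(slide(s,[.520,.0887,z],DOWN))
E
```

```text
(array([-485.4, -342.7,   21. ]), array([ -0.09,  -0.02, -13.39]))
(array([-485.4, -342.6,  111. ]), array([ -0.09,  -0.02, -13.39]))
```

move_arm([
  {"slide": [-485.4,-342.7,21],"turn": [0,0,-13.4]},
  {"slide": [-485.4,-342.7,21],"turn": [0,0,-13.4]},
  {"slide": [-485.4,-342.7,21],"turn": [0,0,-13.4]},
  {"slide": [-485.4,-342.7,21],"turn": [0,0,-13.4]},
  {"slide": [-485.4,-342.7,21],"turn": [0,0,-13.4]},
  {"slide": [-485.4,-342.7,21],"turn": [0,0,-13.4]},
  {"slide": [-485.4,-342.7,21],"turn": [0,0,-13.4]},
  {"slide": [-485.4,-342.7,21],"turn": [0,0,-13.4]},
  {"slide": [-485.4,-342.7,21],"turn": [0,0,-13.4]},
  {"slide": [-485.4,-342.7,21],"turn": [0,0,-13.4]},
  {"slide": [-485.4,-342.7,21],"turn": [0,0,-13.4]},
  {"slide": [-485.4,-342.7,21],"turn": [0,0,-13.4]},
  {"slide": [-485.4,-342.7,21],"turn": [0,0,-13.4]},
  {"slide": [-485.4,-342.7,21],"turn": [0,0,-13.4]},
  {"slide": [-485.4,-342.7,21],"turn": [0,0,-13.4]},
  {"slide": [-485.4,-342.7,21],"turn": [0,0,-13.4]},
  {"slide": [-485.4,-342.7,21],"turn": [0,0,-13.4]},
  {"slide": [-485.4,-342.7,21],"turn": [0,0,-13.4]},
], claw=55, force=50)

```text
time_s: 1.6
ee_pos: [0.519, 0.09, 0.2099]
eef_rot: [-0.0, 1.0, 0.0, -0.001]
force: [0.8, 0.2, 0.6]
opening: 0.0549
gripper_force: 0.0
```

move_arm([
  {"slide": [0,-1,40]},
  {"slide": [0,-1,70]},
  {"slide": [0,-1,90]},
  {"slide": [0,-1,90]},
])

```text
invalid input at $.motion[0]: expected keys slide, turn
```

move_arm([
  {"slide": [0,0,0]},
  {"slide": [0,0,0]},
  {"slide": [0,0,0]},
  {"slide": [0,0,0]},
  {"slide": [0,0,0]},
], claw=10)

```text
invalid input at $.motion[0]: expected keys slide, turn
```

Run:
```python
from h import *
from rig import robot,optics
s=robot.sense();print(s["ee_pos"],s["opening"],s["gripper_force"],s["force"],s["time_s"])
c=optics.camera("scene");cv2.imwrite("pics/s1.png",cv2.resize(c["pixels"][120:260,220:380,::-1],None,fx=4,fy=4,interpolation=cv2.INTER_CUBIC))
```

```text
[0.51899954 0.08999342 0.2098893 ] 0.054930562821950725 0.0 [0.79102248 0.21494688 0.61942298] 1.6
```

View pics/s1.png

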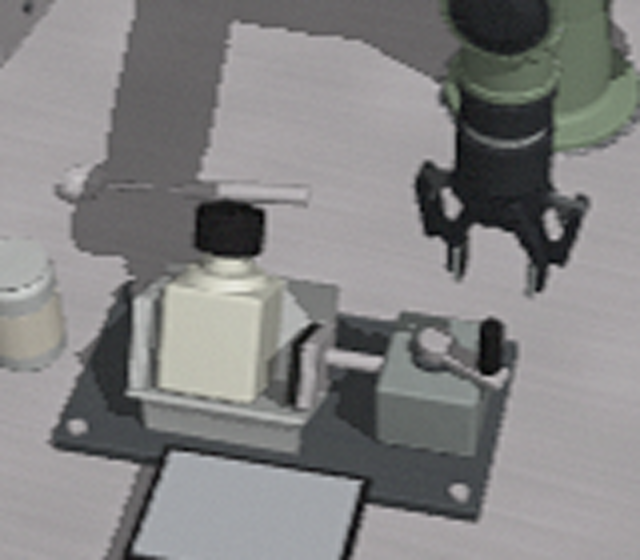

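The picture shows the gripper still above the knob (knob at (490,345) in the crop) because both calls were refused: every row needs a turn.

move_arm([
  {"slide": [0,-1,40],"turn": [0,0,0]},
  {"slide": [0,-1,70],"turn": [0,0,0]},
  {"slide": [0,-1,90],"turn": [0,0,0]},
  {"slide": [0,-1,90],"turn": [0,0,0]},
])

```text
time_s: 1.98
ee_pos: [0.5159, 0.0895, 0.1166]
eef_rot: [-0.001, 1.0, -0.0, -0.004]
force: [-0.1, 0.1, -0.0]
opening: 0.0551
gripper_force: 0.0
```

move_arm([
  {"slide": [0,0,0],"turn": [0,0,0]},
  {"slide": [0,0,0],"turn": [0,0,0]},
  {"slide": [0,0,0],"turn": [0,0,0]},
  {"slide": [0,0,0],"turn": [0,0,0]},
  {"slide": [0,0,0],"turn": [0,0,0]},
  {"slide": [0,0,0],"turn": [0,0,0]},
], claw=10)

```text
time_s: 2.48
ee_pos: [0.5214, 0.0886, 0.1222]
eef_rot: [-0.0, 1.0, 0.0, 0.002]
force: [-1.1, 0.7, 6.8]
opening: 0.021
gripper_force: 48.7
```

Run:
```python
from h import *
from rig import robot,optics
s=robot.sense();print(s["ee_pos"],s["opening"],s["gripper_force"],s["force"],s["time_s"])
c=optics.camera("top");np.savez("top1.npz",**c)
```

```text
[0.52140387 0.08861745 0.12224641] 0.020981403511470452 48.71113300323486 [-1.12776533  0.69713911  6.83904911] 2.4833
```

```bash
cat >> h.py <<'E'
def arc(a0,a1,n,r=55.,z=0):
    "tool-axes rows (tool = DOWN) leading knob from world angle a0 to a1 (deg)"
    a=np.radians(np.linspace(a0,a1,n+1));c=r*np.cos(a);s=r*np.sin(a)
    print([[round(-(x-c[0]),1),round(y-s[0],1),z] for x,y in zip(c[1:],s[1:])])
E
python3 -c "
from h import *
arc(70,-20,10)"
```

```text
[[np.float64(-7.9), np.float64(-3.6), 0], [np.float64(-15.1), np.float64(-8.3), 0], [np.float64(-21.4), np.float64(-14.2), 0], [np.float64(-26.8), np.float64(-20.9), 0], [np.float64(-31.0), np.float64(-28.4), 0], [np.float64(-34.1), np.float64(-36.5), 0], [np.float64(-35.8), np.float64(-45.0), 0], [np.float64(-36.2), np.float64(-53.6), 0], [np.float64(-35.2), np.float64(-62.2), 0], [np.float64(-32.9), np.float64(-70.5), 0]]
```

move_arm([
  {"slide": [-7.9,-3.6,-2],"turn": [0,0,0]},
  {"slide": [-15.1,-8.3,-2],"turn": [0,0,0]},
  {"slide": [-21.4,-14.2,-2],"turn": [0,0,0]},
  {"slide": [-26.8,-20.9,-2],"turn": [0,0,0]},
  {"slide": [-31,-28.4,-2],"turn": [0,0,0]},
  {"slide": [-34.1,-36.5,-2],"turn": [0,0,0]},
  {"slide": [-35.8,-45,-2],"turn": [0,0,0]},
  {"slide": [-36.2,-53.6,-2],"turn": [0,0,0]},
  {"slide": [-35.2,-62.2,-2],"turn": [0,0,0]},
  {"slide": [-32.9,-70.5,-2],"turn": [0,0,0]},
  {"slide": [-32.9,-70.5,-2],"turn": [0,0,0]},
])

```text
time_s: 3.45
ee_pos: [0.5562, 0.017, 0.1227]
eef_rot: [0.0, 1.0, 0.0, 0.003]
force: [9.0, 0.1, -12.0]
opening: 0.0209
gripper_force: 49.5
```

Run:
```python
from h import *
from rig import robot,optics
s=robot.sense();print(s["ee_pos"],s["opening"],s["gripper_force"],s["force"],s["torque"],s["time_s"])
c=optics.camera("scene");np.savez("s2.npz",**c);cv2.imwrite("pics/s2.png",cv2.resize(c["pixels"][120:260,220:380,::-1],None,fx=4,fy=4,interpolation=cv2.INTER_CUBIC))
for a,b,n in((-20,-200,18),(160,-40,20)):arc(a,b,n)
```

```text
[0.55623049 0.01701186 0.12267421] 0.020855218672929873 49.50890600681305 [  9.00794876   0.05524816 -11.95412875] [-4.47708620e-02 -1.78130509e+00 -1.57765524e-03] 3.45
[[np.float64(4.1), np.float64(-8.7), 0], [np.float64(9.6), np.float64(-16.5), 0], [np.float64(16.3), np.float64(-23.3), 0], [np.float64(24.2), np.float64(-28.8), 0], [np.float64(32.9), np.float64(-32.9), 0], [np.float64(42.1), np.float64(-35.4), 0], [np.float64(51.7), np.float64(-36.2), 0], [np.float64(61.2), np.float64(-35.4), 0], [np.float64(70.5), np.float64(-32.9), 0], [np.float64(79.2), np.float64(-28.8), 0], [np.float64(87.0), np.float64(-23.3), 0], [np.float64(93.8), np.float64(-16.5), 0], [np.float64(99.3), np.float64(-8.7), 0], [np.float64(103.4), np.float64(-0.0), 0], [np.float64(105.8), np.float64(9.3), 0], [np.float64(106.7), np.float64(18.8), 0], [np.float64(105.8), np.float64(28.4), 0], [np.float64(103.4), np.float64(37.6), 0]]
[[np.float64(-4.1), np.float64(8.7), 0], [np.float64(-9.6), np.float64(16.5), 0], [np.float64(-16.3), np.float64(23.3), 0], [np.float64(-24.2), np.float64(28.8), 0], [np.float64(-32.9), np.float64(32.9), 0], [np.float64(-42.1), np.float64(35.4), 0], [np.float64(-51.7), np.float64(36.2), 0], [np.float64(-61.2), np.float64(35.4), 0], [np.float64(-70.5), np.float64(32.9), 0], [np.float64(-79.2), np.float64(28.8), 0], [np.float64(-87.0), np.float64(23.3), 0], [np.float64(-93.8), np.float64(16.5), 0], [np.float64(-99.3), np.float64(8.7), 0], [np.float64(-103.4), np.float64(-0.0), 0], [np.float64(-105.8), np.float64(-9.3), 0], [np.float64(-106.7), np.float64(-18.8), 0], [np.float64(-105.8), np.float64(-28.4), 0], [np.float64(-103.4), np.float64(-37.6), 0], [np.float64(-99.3), np.float64(-46.3), 0], [np.float64(-93.8), np.float64(-54.2), 0]]
```

View pics/s2.png

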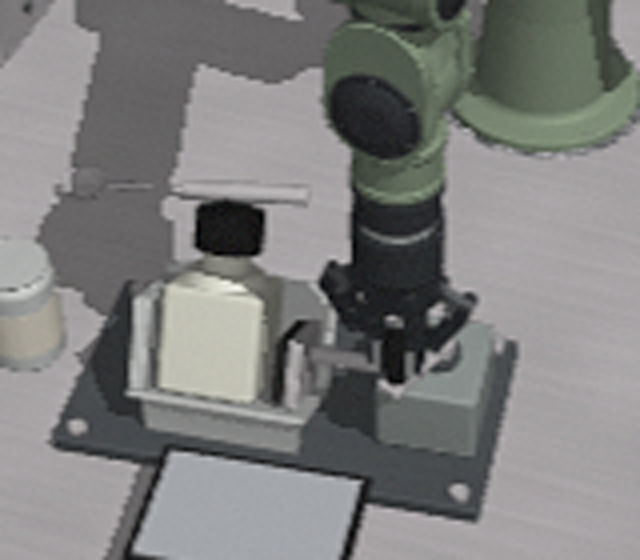

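move_arm([
  {"slide": [4,-8.7,1],"turn": [0,0,0]},
  {"slide": [9,-16.5,1],"turn": [0,0,0]},
  {"slide": [16,-23.3,1],"turn": [0,0,0]},
  {"slide": [24,-28.8,1],"turn": [0,0,0]},
  {"slide": [32.5,-33,1],"turn": [0,0,0]},
  {"slide": [41.5,-35.4,1],"turn": [0,0,0]},
  {"slide": [51,-36.2,1],"turn": [0,0,0]},
  {"slide": [60.5,-35.4,1],"turn": [0,0,0]},
  {"slide": [70,-33,1],"turn": [0,0,0]},
  {"slide": [78.5,-28.8,1],"turn": [0,0,0]},
  {"slide": [86,-23.3,1],"turn": [0,0,0]},
  {"slide": [93,-16.5,1],"turn": [0,0,0]},
  {"slide": [98.5,-8.7,1],"turn": [0,0,0]},
  {"slide": [102.5,0,1],"turn": [0,0,0]},
  {"slide": [105,9.3,1],"turn": [0,0,0]},
  {"slide": [106,18.8,1],"turn": [0,0,0]},
  {"slide": [105,28.4,1],"turn": [0,0,0]},
  {"slide": [102.5,37.6,1],"turn": [0,0,0]},
])

```text
time_s: 5.0
ee_pos: [0.4524, 0.0532, 0.1224]
eef_rot: [0.001, 1.0, -0.003, 0.002]
force: [2.1, -10.0, -1.6]
opening: 0.0209
gripper_force: 50.5
```

Run:
```python
from h import *
from rig import robot,optics
s=robot.sense();print(s["ee_pos"],s["opening"],s["gripper_force"],s["force"],s["torque"],s["time_s"])
p=s["ee_pos"];print(np.degrees(np.arctan2(p[1]-.0366,p[0]-.5025)),np.hypot(p[1]-.0366,p[0]-.5025))
```

```text
[0.45243604 0.05318669 0.1223841 ] 0.020864882143843452 50.5038982629776 [  2.06963358 -10.0377555   -1.5524419 ] [-1.91431325 -0.58326947  0.00956152] 5.0
161.66945423283593 0.05274010144051055
```

Run:
```python
from h import *
from rig import robot,optics
arc(160,70,9)
arc(70,40,6)
c=optics.camera("top")
a=load("top0.npz")["pixels"][165:255,275:415,::-1];b=c["pixels"][165:255,275:415,::-1]
cv2.imwrite("pics/z2.png",cv2.resize(np.vstack([a,b]),None,fx=3.3,fy=3.3,interpolation=cv2.INTER_CUBIC))
```

```text
[[np.float64(-4.1), np.float64(8.7), 0], [np.float64(-9.6), np.float64(16.5), 0], [np.float64(-16.3), np.float64(23.3), 0], [np.float64(-24.2), np.float64(28.8), 0], [np.float64(-32.9), np.float64(32.9), 0], [np.float64(-42.1), np.float64(35.4), 0], [np.float64(-51.7), np.float64(36.2), 0], [np.float64(-61.2), np.float64(35.4), 0], [np.float64(-70.5), np.float64(32.9), 0]]
[[np.float64(-4.4), np.float64(-1.8), 0], [np.float64(-8.7), np.float64(-4.1), 0], [np.float64(-12.7), np.float64(-6.6), 0], [np.float64(-16.5), np.float64(-9.6), 0], [np.float64(-20.1), np.float64(-12.8), 0], [np.float64(-23.3), np.float64(-16.3), 0]]
```

View pics/z2.png

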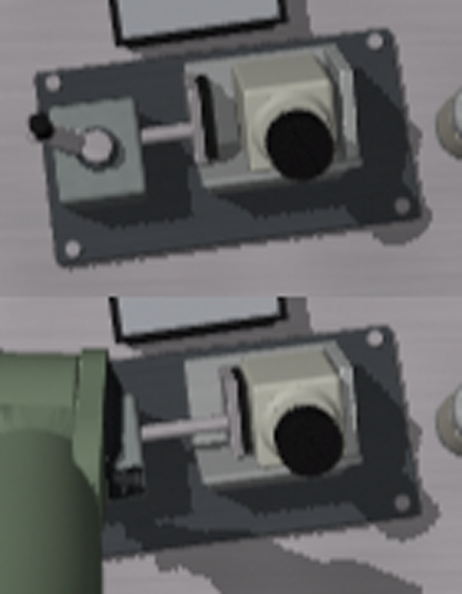

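The top row shows the start. The bottom row shows the jaw now against the canister, with the lid pushed from x=300 to x=309 in the crop. It's close to being caught, so I'll take small steps and measure.

```bash
cat >> h.py <<'E'
def lidpix(c,box):
    u0,u1,v0,v1=box;d=np.zeros((400,640),np.uint8);d[v0:v1,u0:u1]=(c["pixels"].max(2)<40)[v0:v1,u0:u1]
    n,l,st,ce=cv2.connectedComponentsWithStats(d);i=1+np.argmax(st[1:,4]);return ce[i],st[i]
def lid(t,s): # triangulated lid and clamp coords
    a,b=lidpix(t,(350,382,190,226)),lidpix(s,(262,292,160,190));P,e=tri(t,a[0],s,b[0])
    d=P[:2]-[.5025,.0366];th=np.radians(6.1);return a,b,P,e,[d[0]*np.cos(th)+d[1]*np.sin(th),200e-3-d[0]*np.sin(th)+d[1]*np.cos(th)]
E
python3 - <<'E'
from h import *
from rig import robot,optics
s=robot.sense();print(s["force"],s["time_s"],s["ee_pos"])
t,c=optics.camera("top"),optics.camera("scene")
print(lid(load("top0.npz"),load("scene0.npz")));print(lid(t,c))
s=robot.sense();print(s["force"],s["time_s"],s["ee_pos"])
E
```

```text
[ 2.5223172  -5.13443738 -3.57006614] 5.05 [0.45291865 0.05446255 0.12238767]
((array([365.43452381, 208.9077381 ]), array([356, 199,  20,  22, 336], dtype=int32)), (array([276.8030303, 176.8989899]), array([269, 170,  17,  14, 198], dtype=int32)), array([ 0.48911326, -0.15987916,  0.17203341]), np.float64(0.0016771402277984014), [np.float64(-0.034189616148624834), np.float64(0.006055847238619599)])
((array([368.0560472 , 208.50147493]), array([358, 198,  21,  22, 339], dtype=int32)), (array([274.64390244, 176.39512195]), array([267, 170,  17,  14, 205], dtype=int32)), array([ 0.49001302, -0.16783837,  0.17291306]), np.float64(0.0012707063109260635), [np.float64(-0.034140735140425094), np.float64(-0.001953910900718475)])
[ 3.50096698 -2.52397873 -2.8382519 ] 5.15 [0.45288873 0.05440282 0.12239096]
```

move_arm([
  {"slide": [-0.9,2.2,1],"turn": [0,0,0]},
  {"slide": [-1.9,4.5,1],"turn": [0,0,0]},
  {"slide": [-3,6.6,1],"turn": [0,0,0]},
  {"slide": [-4.1,8.7,1],"turn": [0,0,0]},
])

```text
time_s: 5.48
ee_pos: [0.4559, 0.0615, 0.1222]
eef_rot: [0.001, 1.0, -0.003, 0.001]
force: [-2.2, -8.4, 9.9]
opening: 0.021
gripper_force: 51.8
```

Run:
```python
from h import *
from rig import robot,optics
def f():
    s=robot.sense();p=s["ee_pos"];a=np.arctan2(p[1]-.0366,p[0]-.5025);F=s["force"]
    print(s["time_s"],np.degrees(a),"tang",F[0]*np.sin(a)-F[1]*np.cos(a),"rad",F[0]*np.cos(a)+F[1]*np.sin(a),F[2])
f();t=optics.camera("top");c=optics.camera("scene");print(lid(t,c)[-1]);f()
arc(150,140,4)
```

```text
5.4833 151.87268840314047 tang -8.466504679757168 rad -2.03341945393349 9.869941575019745
[np.float64(-0.03404314674606912), np.float64(-0.0019257208252248803)]
5.5833 151.47686779064924 tang -8.01078181979671 rad -1.5774810968257134 8.376720693015214
[[np.float64(-1.2), np.float64(2.1), 0], [np.float64(-2.6), np.float64(4.0), 0], [np.float64(-4.0), np.float64(6.0), 0], [np.float64(-5.5), np.float64(7.9), 0]]
```

move_arm([
  {"slide": [-1.2,2.1,-1],"turn": [0,0,0]},
  {"slide": [-2.6,4,-1],"turn": [0,0,0]},
  {"slide": [-4,6,-1],"turn": [0,0,0]},
  {"slide": [-5.5,7.9,-1],"turn": [0,0,0]},
])

```text
time_s: 5.92
ee_pos: [0.4587, 0.0662, 0.1221]
eef_rot: [0.001, 1.0, -0.007, -0.001]
force: [-9.2, -20.1, 9.4]
opening: 0.0213
gripper_force: 51.8
```

```bash
cat >> h.py <<'E'
def f(robot):
    s=robot.sense();p=s["ee_pos"];a=np.arctan2(p[1]-.0366,p[0]-.5025);F=s["force"]
    print(s["time_s"],np.degrees(a),"tang",F[0]*np.sin(a)-F[1]*np.cos(a),"rad",F[0]*np.cos(a)+F[1]*np.sin(a),F[2])
E
python3 - <<'E'
from h import *
from rig import robot,optics
f(robot);t=optics.camera("top");f(robot)
arc(140,130,4)
a=t["pixels"][180:235,310:400,::-1]
cv2.imwrite("pics/z3.png",cv2.resize(a,None,fx=7,fy=7,interpolation=cv2.INTER_CUBIC))
E
```

```text
5.9167 145.94861638622993 tang -21.843570856237648 rad -3.602893377052328 9.390448658059388
5.9667 145.80987892463773 tang -19.95755280586977 rad -5.483135389685081 9.483347224262365
[[np.float64(-1.6), np.float64(1.8), 0], [np.float64(-3.2), np.float64(3.5), 0], [np.float64(-5.0), np.float64(5.2), 0], [np.float64(-6.8), np.float64(6.8), 0]]
```

View pics/z3.png

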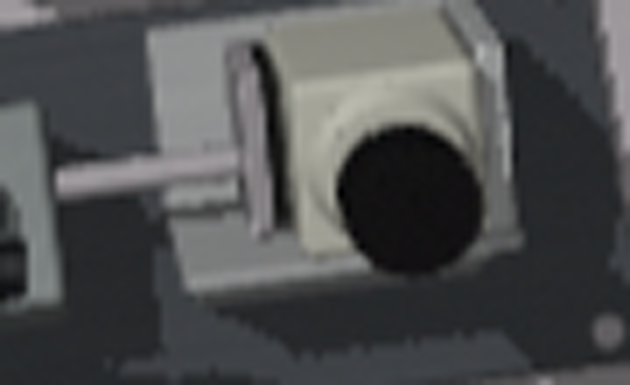

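The jaw is against the canister at x≈285 and the canister is against the fixed jaw at x≈480, with the tangential force at the knob up to 20 N. It's in the stiff zone, so the canister is clamped. I'll relax the hand slightly, release and lift.

move_arm([
  {"slide": [1,-1.5,0],"turn": [0,0,0]},
  {"slide": [2,-3,0],"turn": [0,0,0]},
  {"slide": [2,-3,0],"turn": [0,0,0]},
])

```text
time_s: 6.22
ee_pos: [0.4581, 0.0653, 0.1223]
eef_rot: [0.001, 1.0, -0.004, 0.0]
force: [-2.5, -11.2, 3.9]
opening: 0.0209
gripper_force: 51.1
```

Run:
```python
from h import *
from rig import robot,optics
f(robot)
```

```text
6.2167 147.09783234331636 tang -10.735539940150923 rad -3.9693989945372343 3.932745988224947
```

move_arm([
  {"slide": [0.5,-1,0],"turn": [0,0,0]},
  {"slide": [0.5,-1,0],"turn": [0,0,0]},
  {"slide": [0.5,-1,0],"turn": [0,0,0]},
  {"slide": [0,0,-35],"turn": [0,0,0]},
  {"slide": [0,0,-70],"turn": [0,0,0]},
  {"slide": [0,0,-110],"turn": [0,0,0]},
  {"slide": [40,0,-130],"turn": [0,0,0]},
  {"slide": [80,0,-150],"turn": [0,0,0]},
  {"slide": [120,0,-160],"turn": [0,0,0]},
  {"slide": [120,0,-160],"turn": [0,0,0]},
], claw=60)

```text
time_s: 7.05
ee_pos: [0.3337, 0.0696, 0.2833]
eef_rot: [-0.001, 1.0, 0.0, 0.0]
force: [-0.1, 0.2, -0.4]
opening: 0.0597
gripper_force: 0.0
```

Run:
```python
from h import *
from rig import robot,optics
s=robot.sense();print(s["ee_pos"],s["force"],s["time_s"])
t=optics.camera("top");c=optics.camera("scene");np.savez("t3.npz",**t);np.savez("s3.npz",**c)
a=t["pixels"][165:255,275:415,::-1];b=c["pixels"][165:255,225:365,::-1]
cv2.imwrite("pics/z4.png",cv2.resize(np.vstack([a,b]),None,fx=3.3,fy=3.3,interpolation=cv2.INTER_CUBIC))
try: print(lid(t,c))
except Exception as e: print(e)
```

```text
[0.33371403 0.06956192 0.28331565] [-0.12598481  0.18730724 -0.37044966] 7.05
((array([368.0560472 , 208.50147493]), array([358, 198,  21,  22, 339], dtype=int32)), (array([274.57142857, 176.43842365]), array([267, 170,  17,  14, 203], dtype=int32)), array([ 0.49008342, -0.16797436,  0.17270744]), np.float64(0.0015027578805915914), [np.float64(-0.03408517920983238), np.float64(-0.002096612749015736)])
```

View pics/z4.png

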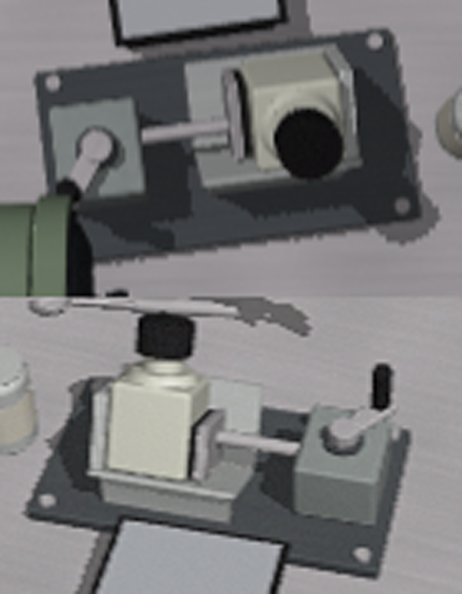

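The knob still points up and right in the scene crop at (381,386), so the crank stayed put. The jaw is against the canister, and the lid is at (310,142) in the top crop.

```bash
cat >> h.py <<'E'
th=np.radians(6.1);AX=np.array([-.5*np.cos(th),-.5*np.sin(th),.75**.5])
yy=np.array([-np.sin(th),np.cos(th),0]);LR=R.from_matrix(np.c_[np.cross(yy,-AX),yy,-AX])
E
python3 - <<'E'
from h import *
from rig import robot
s=robot.sense();print(s["joint_positions"].round(3))
c=load("s3.npz");P=plane(c,(225+381/3.3,165+89/3.3),.137);print(P,np.degrees(np.arctan2(P[1]-.0366,P[0]-.5025)))
L=np.array([.4901,-.168,.1727])
for d in(.08,.0,-.008):print(slide(s,L+d*AX,LR))
E
```

```text
[-0.013 -0.105 -0.554  1.118  0.    -0.014]
[0.45584077 0.06323003 0.137     ] 150.28510945954292
(array([-112.2, -241.7,   40.8]), array([ -1.57, -29.76,  -5.91]))
(array([-151.7, -237.5,  110.2]), array([ -1.57, -29.76,  -5.91]))
(array([-155.7, -237.1,  117.2]), array([ -1.57, -29.76,  -5.91]))
```

move_arm([
  {"slide": [-22,-48,8],"turn": [-0.3,-6,-1.2]},
  {"slide": [-45,-90,16],"turn": [-0.6,-12,-2.4]},
  {"slide": [-67,-130,24],"turn": [-0.9,-18,-3.5]},
  {"slide": [-90,-175,32],"turn": [-1.2,-24,-4.7]},
  {"slide": [-112.2,-215,40.8],"turn": [-1.6,-29.8,-5.9]},
  {"slide": [-112.2,-241.7,40.8],"turn": [-1.6,-29.8,-5.9]},
  {"slide": [-112.2,-241.7,40.8],"turn": [-1.6,-29.8,-5.9]},
  {"slide": [-112.2,-241.7,40.8],"turn": [-1.6,-29.8,-5.9]},
  {"slide": [-112.2,-241.7,40.8],"turn": [-1.6,-29.8,-5.9]},
  {"slide": [-112.2,-241.7,40.8],"turn": [-1.6,-29.8,-5.9]},
], claw=85, force=25)

```text
time_s: 7.98
ee_pos: [0.4505, -0.1725, 0.2397]
eef_rot: [-0.051, 0.965, 0.015, 0.256]
force: [-0.1, 1.1, -0.6]
opening: 0.0848
gripper_force: 0.0
```

Run:
```python
from h import *
from rig import robot,optics
s=robot.sense();print(s["ee_pos"],s["joint_positions"].round(3),s["time_s"])
L=np.array([.4901,-.168,.1727]);print(slide(s,L-.008*AX,LR))
c=optics.camera("wrist");np.savez("w1.npz",ee=s["ee_pos"],q=s["eef_rot"],**c)
cv2.imwrite("pics/w1.png",c["pixels"][:,:,::-1])
M=R.from_quat(s["eef_rot"]);T=c["T_tool_cam"]
for d in(.018,-.018):
    p=M.inv().apply(L+d*AX-s["ee_pos"]);q=c["mtx"]@(T[:3,:3].T@(p-T[:3,3]));print("lid expected px",q[:2]/q[2],31e-3*c["mtx"][0,0]/q[2])
```

```text
[ 0.45053681 -0.17248488  0.2397411 ] [-0.77  -0.086 -0.779  0.528  0.392 -0.805] 7.9833
(array([-1.3,  0.1, 86. ]), array([ 0.09, -0.23, -0.09]))
lid expected px [328.47499012 222.6671413 ] 45.251573878060974
lid expected px [328.31241689 206.4491927 ] 39.027225554715464
```

View pics/w1.png

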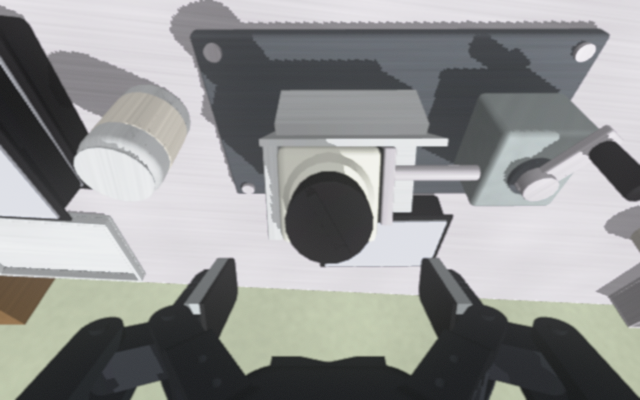

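The wrist view shows the lid's top centred at about (329,219) between the fingers, roughly where I expected (328,222). The crank knob is at (620,168).

move_arm([
  {"slide": [1,0,35],"turn": [0,0,0]},
  {"slide": [1,0,60],"turn": [0,0,0]},
  {"slide": [1,0,78],"turn": [0,0,0]},
  {"slide": [1,0,85],"turn": [0,0,0]},
  {"slide": [1,0,85],"turn": [0,0,0]},
])

```text
time_s: 8.45
ee_pos: [0.4914, -0.1664, 0.165]
eef_rot: [-0.052, 0.965, 0.015, 0.256]
force: [-0.6, 0.8, -0.1]
opening: 0.085
gripper_force: 0.0
```

move_arm([
  {"slide": [0,0,0],"turn": [0,0,0]},
  {"slide": [0,0,0],"turn": [0,0,0]},
  {"slide": [0,0,0],"turn": [0,0,0]},
  {"slide": [0,0,0],"turn": [0,0,0]},
], claw=50, force=25)

```text
time_s: 8.78
ee_pos: [0.4917, -0.1675, 0.1676]
eef_rot: [-0.051, 0.965, 0.015, 0.258]
force: [-3.9, 4.5, 6.0]
opening: 0.0608
gripper_force: 26.0
```

move_arm([
  {"slide": [0,0,0],"turn": [0,0,-5]},
  {"slide": [0,0,0],"turn": [0,0,-10]},
  {"slide": [0,0,0],"turn": [0,0,-15]},
  {"slide": [0,0,0],"turn": [0,0,-20]},
  {"slide": [0,0,0],"turn": [0,0,-25]},
  {"slide": [0,0,0],"turn": [0,0,-30]},
  {"slide": [0,0,0],"turn": [0,0,-35]},
  {"slide": [0,0,0],"turn": [0,0,-40]},
  {"slide": [0,0,0],"turn": [0,0,-40]},
])

```text
time_s: 9.53
ee_pos: [0.4926, -0.1693, 0.1679]
eef_rot: [-0.379, 0.889, -0.077, 0.247]
force: [2.3, -0.3, -0.1]
opening: 0.0612
gripper_force: 27.4
```

```bash
cat >> h.py <<'E'
def g(robot):
    s=robot.sense();M=R.from_quat(s["eef_rot"]);print(s["time_s"],"F tool",M.inv().apply(s["force"]).round(2),"T tool",M.inv().apply(s["torque"]).round(3),"yaw",np.degrees((LR.inv()*M).as_rotvec()).round(2),"pos",(LR.inv().apply(s["ee_pos"]-[.4901,-.168,.1727])*1e3).round(2),s["opening"],s["joint_positions"][5]);return s
E
python3 -c "
from h import *
from rig import robot
g(robot)"
```

```text
9.5333 F tool [-1.15 -1.62  1.28] T tool [ 0.043  0.011 -0.075] yaw [  0.11   0.05 -40.08] pos [ 0.37 -1.53  5.35] 0.06122200872366557 -1.4202152070096066
```

move_arm([
  {"slide": [0,0,0],"turn": [0,0,-4]},
  {"slide": [0,0,0],"turn": [0,0,-8]},
  {"slide": [0,0,0],"turn": [0,0,-12]},
  {"slide": [0,0,0],"turn": [0,0,-12]},
])

```text
time_s: 9.87
ee_pos: [0.493, -0.1696, 0.168]
eef_rot: [-0.468, 0.845, -0.102, 0.238]
force: [3.7, -0.6, 1.2]
opening: 0.061
gripper_force: 27.4
```

```bash
python3 -c "
from h import *
from rig import robot
g(robot)"
```

```text
9.8667 F tool [-1.46 -3.55  0.8 ] T tool [ 0.481  0.025 -0.052] yaw [ 1.500e-01  4.000e-02 -5.196e+01] pos [-0.04 -1.93  5.42] 0.06100441879221884 -1.6272520976569995
```

move_arm([
  {"slide": [0,0,0],"turn": [0,0,-4]},
  {"slide": [0,0,0],"turn": [0,0,-8]},
  {"slide": [0,0,0],"turn": [0,0,-10]},
  {"slide": [0,0,0],"turn": [0,0,-10]},
])

```text
time_s: 10.2
ee_pos: [0.4926, -0.1721, 0.1678]
eef_rot: [-0.538, 0.802, -0.124, 0.226]
force: [2.7, -6.8, -0.1]
opening: 0.0613
gripper_force: 27.6
```

```bash
python3 -c "
from h import *
from rig import robot
g(robot)"
```

```text
10.2 F tool [ 5.46 -4.8   1.06] T tool [0.548 1.388 0.586] yaw [  0.34   0.35 -61.72] pos [ 0.69 -4.32  5.28] 0.06125129936846994 -1.7984202949245505
```

move_arm([
  {"slide": [0,0,0],"turn": [0,0,4]},
  {"slide": [0,0,0],"turn": [0,0,8]},
  {"slide": [0,0,0],"turn": [0,0,8]},
])

```text
time_s: 10.45
ee_pos: [0.4921, -0.1716, 0.1673]
eef_rot: [-0.48, 0.839, -0.107, 0.234]
force: [0.8, -5.4, -1.3]
opening: 0.0611
gripper_force: 27.5
```

move_arm([
  {"slide": [0,0,0],"turn": [0,0,0]},
  {"slide": [0,0,0],"turn": [0,0,0]},
  {"slide": [0,0,0],"turn": [0,0,0]},
  {"slide": [0,0,-30],"turn": [0,0,0]},
  {"slide": [0,0,-60],"turn": [0,0,0]},
  {"slide": [0,0,-90],"turn": [0,0,0]},
  {"slide": [0,0,-90],"turn": [0,0,0]},
  {"slide": [0,0,-90],"turn": [0,0,0]},
], claw=85)

```text
time_s: 11.12
ee_pos: [0.4473, -0.1738, 0.2459]
eef_rot: [-0.483, 0.837, -0.106, 0.236]
force: [0.3, -0.5, -0.1]
opening: 0.0852
gripper_force: 0.0
```

Run:
```python
from h import *
from rig import robot,optics
s=g(robot)
c=optics.camera("wrist");sc=optics.camera("scene");M=R.from_quat(s["eef_rot"]);T=c["T_tool_cam"]
print("scene lid",lidpix(sc,(262,292,155,195)))
d=np.load("w1.npz")
for L0 in (.018,.008):
    p=M.inv().apply(np.array([.4901,-.168,.1727])+L0*AX-s["ee_pos"]);q=c["mtx"]@(T[:3,:3].T@(p-T[:3,3]));print("lid expected px",q[:2]/q[2],31e-3*c["mtx"][0,0]/q[2])
v=np.hstack([c["pixels"][100:330,180:480,::-1],np.zeros((230,10,3),np.uint8),cv2.resize(sc["pixels"][140:240,225:350,::-1],(287,230),interpolation=cv2.INTER_CUBIC)])
cv2.imwrite("pics/w2.png",v)
np.savez("w2.npz",ee=s["ee_pos"],q=s["eef_rot"],**c)
```

```text
11.1167 F tool [ 0.29 -0.45  0.18] T tool [-0.402  0.263  0.006] yaw [  0.11   0.12 -53.92] pos [  0.8   -1.23 -84.96] 0.08515251485244912 -1.754315596155648
scene lid (array([274.29842932, 179.33507853]), array([266, 173,  17,  13, 191], dtype=int32))
lid expected px [327.26688444 219.58463575] 43.867740601703524
lid expected px [327.28973113 214.83646782] 42.062149215523895
```

View pics/w2.png

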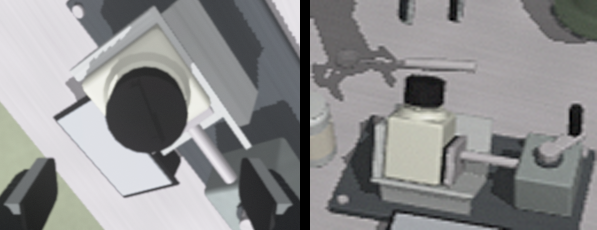

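The scene crop shows the lid lower on the neck: its row went from 176.4 to 179.3, about 10 mm, so it dropped into the thread. I'll regrip lower and screw forwards.

move_arm([
  {"slide": [0,0,35],"turn": [0,0,0]},
  {"slide": [0,0,70],"turn": [0,0,0]},
  {"slide": [0,0,90],"turn": [0,0,0]},
  {"slide": [0,0,98],"turn": [0,0,0]},
  {"slide": [0,0,98],"turn": [0,0,0]},
])

```text
time_s: 11.63
ee_pos: [0.4944, -0.166, 0.1561]
eef_rot: [-0.484, 0.837, -0.101, 0.234]
force: [0.1, -0.2, -0.5]
opening: 0.0851
gripper_force: 0.0
```

move_arm([
  {"slide": [0,0,0],"turn": [0,0,0]},
  {"slide": [0,0,0],"turn": [0,0,0]},
  {"slide": [0,0,0],"turn": [0,0,0]},
  {"slide": [0,0,0],"turn": [0,0,0]},
  {"slide": [0,0,0],"turn": [0,0,0]},
], claw=50, force=30)

```text
time_s: 12.05
ee_pos: [0.4968, -0.1693, 0.1615]
eef_rot: [-0.483, 0.836, -0.106, 0.236]
force: [-0.3, -2.5, 6.2]
opening: 0.0609
gripper_force: 32.0
```

```bash
python3 -c "
from h import *
from rig import robot
g(robot)"
```

```text
12.05 F tool [ 0.45 -3.61 -5.67] T tool [0.183 0.111 0.032] yaw [ 1.7e-01  5.0e-02 -5.4e+01] pos [-0.07 -1.99 13.  ] 0.0609250428485147 -1.6557586522992762
```

move_arm([
  {"slide": [0,0,0],"turn": [0,0,5]},
  {"slide": [0,0,0],"turn": [0,0,10]},
  {"slide": [0,0,0],"turn": [0,0,15]},
  {"slide": [0,0,0],"turn": [0,0,20]},
  {"slide": [0,0,0.5],"turn": [0,0,25]},
  {"slide": [0,0,1],"turn": [0,0,30]},
  {"slide": [0,0,1.5],"turn": [0,0,35]},
  {"slide": [0,0,2],"turn": [0,0,40]},
  {"slide": [0,0,2.5],"turn": [0,0,45]},
  {"slide": [0,0,3],"turn": [0,0,50]},
  {"slide": [0,0,3.5],"turn": [0,0,55]},
  {"slide": [0,0,3.5],"turn": [0,0,55]},
])

```text
time_s: 13.05
ee_pos: [0.4973, -0.1668, 0.1577]
eef_rot: [-0.041, 0.965, 0.018, 0.258]
force: [-8.8, 4.3, 14.7]
opening: 0.0608
gripper_force: 33.5
```

```bash
python3 -c "
from h import *
from rig import robot
g(robot)"
```

```text
13.05 F tool [ -0.06   5.24 -16.87] T tool [-0.991  0.331  0.331] yaw [-0.11  0.03  1.26] pos [ 1.18  0.47 16.68] 0.06076303233910574 -0.6890559947528226
```

move_arm([
  {"slide": [0,0,0],"turn": [0,0,4]},
  {"slide": [0,0,0],"turn": [0,0,8]},
  {"slide": [0,0,0.5],"turn": [0,0,12]},
  {"slide": [0,0,0.5],"turn": [0,0,12]},
])

```text
time_s: 13.38
ee_pos: [0.4977, -0.1661, 0.1569]
eef_rot: [0.059, 0.964, 0.045, 0.255]
force: [-2.9, 4.8, 8.9]
opening: 0.0609
gripper_force: 33.0
```

```bash
python3 -c "
from h import *
from rig import robot
g(robot)"
```

```text
13.3833 F tool [-1.16  5.55 -8.84] T tool [-1.036  0.238  0.244] yaw [-0.19  0.04 13.19] pos [ 1.15  1.07 17.54] 0.06092512492752814 -0.4801379196527954
```

move_arm([
  {"slide": [0,0,0],"turn": [0,0,4]},
  {"slide": [0,0,0.5],"turn": [0,0,8]},
  {"slide": [0,0,0.5],"turn": [0,0,8]},
])

```text
time_s: 13.63
ee_pos: [0.4979, -0.1657, 0.1569]
eef_rot: [0.126, 0.958, 0.063, 0.251]
force: [-7.1, 6.1, 14.5]
opening: 0.0609
gripper_force: 33.7
```

```bash
python3 -c "
from h import *
from rig import robot
g(robot)"
```

```text
13.6333 F tool [  0.87   7.03 -15.69] T tool [-1.432  0.587  0.039] yaw [-0.23  0.03 21.17] pos [ 0.96  1.44 17.74] 0.060880105057512034 -0.3404232528528638
```

move_arm([
  {"slide": [0,0,0],"turn": [0,0,4]},
  {"slide": [0,0,0],"turn": [0,0,8]},
  {"slide": [0,0,0],"turn": [0,0,8]},
])

```text
time_s: 13.88
ee_pos: [0.4964, -0.1641, 0.1557]
eef_rot: [0.192, 0.947, 0.081, 0.245]
force: [-11.5, 7.6, 15.6]
opening: 0.0608
gripper_force: 34.4
```

```bash
python3 -c "
from h import *
from rig import robot
g(robot)"
```

```text
13.8833 F tool [  5.59   7.07 -18.74] T tool [-1.645  1.563 -0.518] yaw [-0.36  0.23 29.14] pos [ 2.73  3.24 18.1 ] 0.060826853107080914 -0.20244056678912908
```

The torque jumped to −0.52 N m with a sideways shift, the mirror of what happened at the wall, and about 91° of hand yaw separates the two. That is the stop at home. I'll release, retreat and check.

move_arm([
  {"slide": [0,0,0],"turn": [0,0,0]},
  {"slide": [0,0,0],"turn": [0,0,0]},
  {"slide": [0,0,0],"turn": [0,0,0]},
  {"slide": [0,0,0],"turn": [0,0,0]},
  {"slide": [0,0,-30],"turn": [0,0,0]},
  {"slide": [0,0,-60],"turn": [0,0,0]},
  {"slide": [0,0,-95],"turn": [0,0,0]},
  {"slide": [0,0,-130],"turn": [0,0,0]},
  {"slide": [0,0,-130],"turn": [0,0,0]},
  {"slide": [0,0,-130],"turn": [0,0,0]},
], claw=85)

```text
time_s: 14.72
ee_pos: [0.434, -0.1761, 0.2703]
eef_rot: [0.193, 0.947, 0.076, 0.247]
force: [0.2, 0.8, -0.7]
opening: 0.0849
gripper_force: 0.0
```

Run:
```python
from h import *
from rig import robot,optics
s=g(robot)
c=optics.camera("wrist");sc=optics.camera("scene")
print("scene lid",lidpix(sc,(262,292,155,195)))
t3=load("s3.npz");P=np.array([.4901,-.168,.1727])
for d in(0,.010,.015):print(d,proj(sc,P-d*AX)-proj(sc,P)+[274.57,176.44])
v=np.hstack([c["pixels"][100:330,180:480,::-1],np.zeros((230,10,3),np.uint8),cv2.resize(sc["pixels"][140:240,225:350,::-1],(287,230),interpolation=cv2.INTER_CUBIC)])
cv2.imwrite("pics/w3.png",v)
```

```text
14.7167 F tool [0.47 0.6  0.73] T tool [ 0.235  0.412 -0.003] yaw [ 0.24 -0.04 29.03] pos [   0.32   -2.09 -112.83] 0.08493123393113856 -0.33884147477950444
scene lid (array([274.26804124, 180.83505155]), array([266, 174,  17,  14, 194], dtype=int32))
0 [274.57 176.44]
0.01 [274.33900432 179.19551728]
0.015 [274.22381664 180.56957596]
```

View pics/w3.png

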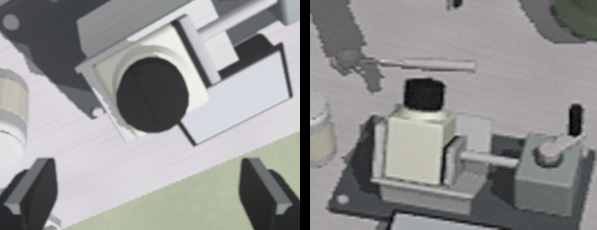

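The lid's row, 180.8, matches the full 15 mm drop (180.6 predicted). The canister is still clamped and the hand is clear, so I'm handing in.

```bash
python3 -c "
from rig import robot
print(robot.hand_in())"
```

```text
the job is handed in; nothing more can be done
None
```

The job is handed in: the canister is clamped in its cradle, and the lid was turned back until it dropped into the thread and then screwed fully home (about 15 s of the 51 s). I saw nothing disturbed in the camera views I checked, but I didn't measure the things around the clamp, and the hand-in returned no verdict.

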